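# Close the filled seed jar and hold it at the front of the carousel

### The job

The jar with the paper label on the seed carousel has just been filled and is still open: before turning anything, take its wooden lid from the sill and set it down (not drop it) into the jar's mouth until it is fully seated. Then turn the carousel until that jar stands squarely in the middle of the open front of the wooden base, and finish still gripping the carousel's centre handle, holding it still so that the jar can be taken out. The other jars stay upright in their places, and the scoop, the pot and the misting bottle are left alone.

Things in the scene. Friction and masses are not known exactly. Their poses are not given: they have to be found in the camera images.
- plinth: Fixed square wooden base, 310 x 310 mm, 18 mm thick. A gallery board 10 mm thick stands to 55 mm above the sill on the back and both sides; the fourth side, the front, is open and looks roughly to the robot (yaw within 0.3 rad). Origin: centre of its underside, on the carousel's turning axis. Its -x axis points out through the middle of the open front, z up
- carousel (a joint): Round wooden platter, 270 mm across, top 36 mm above the sill, on a free ball bearing (0.04 N m friction; no stops within 1.5 turns, detents or spring) about the upright axis through the plinth's origin. Four square wells (53 mm wide, beads 9 mm high), centres 90 mm from the axis, 90 degrees apart. Value in rad: turn since the start, counter-clockwise from above positive; starts at 0
- handle: Upright flat wooden handle on a 14 mm post in the middle of the carousel, turning with it: 46 mm wide (its x), 16 mm thick (its y), 50 mm tall; gripped across its thickness. Origin: centre of its underside, on the turning axis, 166 mm above the sill; its top (216 mm) stands clear above the jars' lids (157 mm). Its -x axis points to the labelled jar's well
- handle_grip (a point): Point on the turning axis 30 mm above the underside of the handle (196 mm above the sill): where to grip it. Axes as the handle's
- open_jar: The labelled jar, the only one without a lid: square glass jar 50 x 50 mm, about 0.2 kg, loose (1.5 mm play) in a well. Origin: centre of its underside, 36 mm above the sill. Round neck 42 mm outside, 36 mm inside; rim 90 mm above the origin. Its -x face points away from the axis and bears a blank paper label (36 x 40 mm). It starts at least 0.75 rad round from the front
- lid: Loose lid, upright on the sill beside the carousel: cork plug (32 mm across, 10 mm long, lower edge chamfered 3 mm), on it a wooden disc 46 mm across, 7 mm thick, then a cylindrical knob 22 mm across, 24 mm tall. Origin: centre of the plug's underside; height 41 mm, z up. Seated, the disc rests on the jar's rim, its origin 80 mm above the jar's. About 0.04 kg
- closed_jar1: Closed square glass jar of the same size as the labelled jar (50 x 50 mm, rim 90 mm above its origin), its lid already on (top 121 mm above its origin), loose in the next well. Origin: centre of its underside. No label
- closed_jar2: As closed_jar1, in the well across the middle from the labelled jar
- closed_jar3: As closed_jar1, in the remaining well
- scoop: Bystander: wooden scoop 155 mm long, 48 mm wide, 28 mm high, on the sill on the other side of the carousel from the lid. Origin: on its underside, near the middle; x along it, bowl to +x
- pot: Bystander: empty terracotta pot 110 mm in diameter on a white ceramic saucer 128 mm in diameter, 98 mm high in all. Origin: centre of the underside
- mister: Bystander: chrome misting bottle 74 mm in diameter, 190 mm high. Origin: centre of the underside
Mind the look-alikes: they are no part of the job. What is meant by the lid is not red, and is the larger of those in its own colour.

How it is judged:
By the outcome, as a careful person would: the job done as asked, in the order asked, and still so for the second after the job is handed in, while the arm keeps its last pose, push and grip.
It also fails if it takes over 51 s, if anything falls off the work surface, if the arm or the gripper's body presses on something with over 40 N, if the wrist force passes 120 N, or if a joint passes its speed limit or range.

### The arm

A 6-joint arm with a two-finger parallel gripper is mounted at the origin on the work surface. World frame = base frame: x ahead of the robot, y to its left, z up, the work surface at z = 0. Lengths are in m, angles in rad, forces in N, time in s.
With the tool pointing down it reaches from about 0.375 to 0.975 m from the base axis. Payload 3.8 kg.
Tool frame: the origin (TCP) lies between the finger pads, 19 mm behind the fingertips; this is the grasp point; z points along the fingers, y is the line along which they close (so a half turn about z gives the same grasp; the last joint's range is limited). The gripper opens to 85 mm and grips with 20 to 120 N. Pads are 22 mm wide; open, the fingers measure 114 mm over their backs; the gripper's body (76 mm by 85 mm) begins 54 mm behind the grasp point. The pads swing forward as they close: fully open they stand 13 mm farther back than shut.
Start: joints at [-1.207, 0.264, 1.604, -0, 1.274, -0.037], TCP at [0.263, -0.622, 0.25] pointing down, gripper open.
Joint ranges: [-2.63, 2.63], [-0.94, 2.18], [0.31, 2.57], [-1.31, 4.45], [0, 2.66], [-2.55, 2.55]. Speed limits (rad/s): [2.57, 2.57, 3.14, 3.14, 3.14, 3.14].

### API

Orientations are given as a rotation vector (axis times angle).
In Python, from workcell import bot, read_camera, camera_info, ticket gives the robot as it stands.
- The arm moves only by the tool servo_tool, never from a script. Its argument "targets" is a list of rows, each an object of numbers: "hand": the closure, from -1 (fully open) to 1 (shut); "x", "y", "z": the shift along the tool's x, y, z as a fraction of full scale; "roll": the turn about the tool's z as a fraction of full scale. In form: [{"hand": .., "x": .., "y": .., "z": .., "roll": ..}, ...]. A call has 1 to 10 rows; each row is the pose to reach, as a shift and turn from the pose commanded when the call began, along the tool's axes at that moment, turning the shorter way round; what a row does not reach only later rows make up. Full scale, the value 1, is 50 cm for a shift and 180 degrees for a turn. A row lasts 1/12 s, in which the tool goes at most 41.7 mm and 7.16 degrees, less where a joint would pass 70% of its speed; a pose out of reach is approached as far as the arm can. A call with a number of a shift or a turn outside -1 to 1 is refused whole. A call with a gripper value outside its range is refused whole. The fingers move at their own pace and stop on an object; "grip_force" is the grip in N (left out, the last holds). Time passes only in rows, so rows that repeat a pose let the fingers close. It gives the time, the measured TCP pose, the force, the opening and the grip force at its end, in the units of the state.
- bot.read_state(): the state, without advancing time (a new reading comes with each control period).
- read_camera(name): name is "scene" or "top"; returns the picture (480x640x3 uint8, red, green, blue); there is no depth.
- camera_info(name): a dict with "fx", "fy", "cx", "cy" (pixels), "eye" and "orientation" of the camera in the world. Camera axes: x right, y down, z forward; pixel columns grow to the right and rows downward; lengths in m; the calibration is good to about 2 mm. A picture is of the moment at which its call begins. camera_info takes no time and is no camera call.
- ticket.finish_job(): hands the job in; it is judged then, once.
The state is a dict: "time": time; "q": joint angles; "joint_vel": joint speeds; "joint_torque": joint torques, N m; "tool_pos": TCP position; "tcp_rot": TCP orientation; "wrist_force": force on the tool from outside, world axes, zero at the start; "torque": the same for the moment, N m; "width": opening from 0.0 (shut) to 1.0 (fully open); "grip_force": force on a finger pad.
Only numpy, scipy, OpenCV 4.12 (cv2) and the standard library are available. Lean on these libraries where they do the work, as an engineer would, in place of code of your own. Each camera call takes 0.05 s, during which the arm holds its last target. There are 200 camera calls.

## Working session

There is one attempt and no reset: what is moved stays moved. The work goes in short steps, Python scripts to look and compute and a tool call to move; the robot and the scene stay as the last step left them, time stands still between calls to the robot, and variables do not carry over. Pictures are saved under pics/ and viewed, at most 10 in all, crops included, and the job is handed in when it is done.

Besides the shell and the picture viewer there is one more tool, called after ">>>" by a JSON object that holds its "fn" and its "kwargs", one argument or row to a line. servo_tool: Moves the arm, as the interface text tells. Its arguments: {"type":"object","properties":{"targets":{"type":"array"},"grip_force":{"type":"number"}},"required":["targets"]}

```bash
mkdir -p pics; python3 - <<'E'
from workcell import bot, read_camera, camera_info
import cv2
for n in("top","scene"):
    cv2.imwrite(f"pics/{n}0.png",cv2.cvtColor(read_camera(n),cv2.COLOR_RGB2BGR)); print(n,camera_info(n))
print(bot.read_state())
E
```

```text
top {'fx': 535.679775927718, 'fy': 535.679775927718, 'cx': 327.30548083090343, 'cy': 246.0704826748423, 'eye': array([0.25156788, 0.01154311, 1.4127324 ]), 'orientation': array([-2.06286026,  2.13704779, -0.26123483])}
scene {'fx': 436.6837336401876, 'fy': 436.6837336401876, 'cx': 314.0828481003126, 'cy': 238.89418392033085, 'eye': array([ 1.03492018, -0.55380602,  0.69812366]), 'orientation': array([-2.12724755, -0.8039125 ,  0.39240158])}
{'time': 0.1, 'q': array([-1.20691116e+00,  2.64700751e-01,  1.60523412e+00, -1.13305818e-06,
        1.27367486e+00, -3.68991189e-02]), 'joint_vel': array([-0.00077561,  0.00042441, -0.00366387, -0.00179491, -0.00113365,
       -0.00066364]), 'joint_torque': array([-1.23700697e-04, -5.16708219e+01, -3.68589950e+01, -6.38859410e-05,
        6.27268542e-03,  2.49036964e-05]), 'tool_pos': array([ 0.26312573, -0.62093886,  0.2487728 ]), 'tcp_rot': array([-3.07677466e+00, -6.24949843e-01,  5.17058198e-04]), 'wrist_force': array([ 0.31651112, -0.73066419,  0.11535203]), 'torque': array([ 0.0142992 ,  0.02302138, -0.00292252]), 'grip_force': 0.0, 'width': 1.0014157917818916}
```

View pics/top0.png

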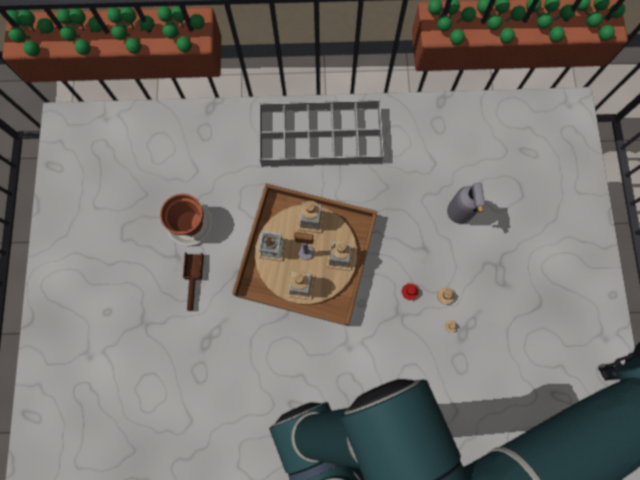

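View pics/scene0.png

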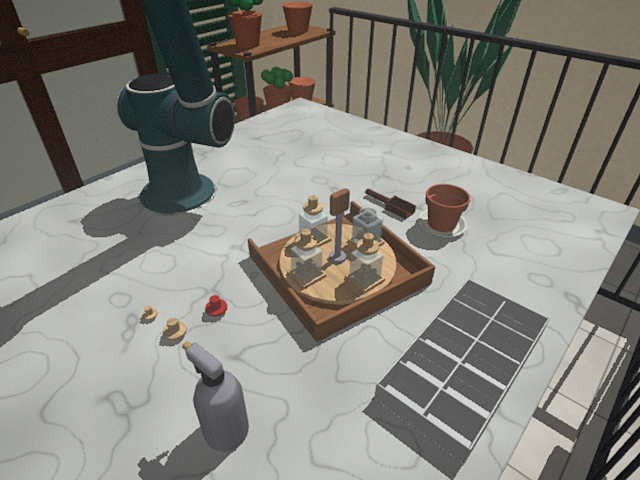

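The top view shows three lid candidates: red at (411,292), a small tan one at (452,327) and a larger tan one at (447,296). I choose (447,296), since it is not red and is the larger tan one. The open jar is at (271,246), the handle at about (304,238), and the base's open front faces the bottom of the picture. The scene view agrees, with the larger tan lid at (174,328).

```bash
cat > h.py <<'E'
from workcell import bot, read_camera, camera_info
import cv2, numpy as np
from scipy.spatial.transform import Rotation as R
def ray(n,u,v):
    c=camera_info(n); d=R.from_rotvec(c['orientation']).apply([(u-c['cx'])/c['fx'],(v-c['cy'])/c['fy'],1]); return c['eye'],d/np.linalg.norm(d)
def onz(n,u,v,z):
    e,d=ray(n,u,v); return e+d*(z-e[2])/d[2]
def proj(n,p):
    c=camera_info(n); q=R.from_rotvec(c['orientation']).inv().apply(np.asarray(p)-c['eye']); return np.array([c['fx']*q[0]/q[2]+c['cx'],c['fy']*q[1]/q[2]+c['cy']])
def tri(a,b):
    (e,d),(f,g)=ray('top',*a),ray('scene',*b)
    s=np.linalg.lstsq(np.c_[d,-g],f-e,rcond=None)[0]; p,q=e+d*s[0],f+g*s[1]; return (p+q)/2,np.linalg.norm(p-q)
def crop(n,x,y,w,h,k,out):
    im=cv2.cvtColor(read_camera(n),cv2.COLOR_RGB2BGR)[y:y+h,x:x+w]
    cv2.imwrite(out,cv2.resize(im,None,fx=k,fy=k,interpolation=cv2.INTER_CUBIC)); return im
E
python3 - <<'E'
from h import *
a=cv2.imread('pics/top0.png')[175:335,225:385]; b=cv2.imread('pics/scene0.png')[180:350,130:440]
c=cv2.imread('pics/top0.png')[275:340,395:475]
A=cv2.resize(a,None,fx=3.75,fy=3.75,interpolation=2)
C=cv2.resize(c,(200,162),interpolation=2)
P=np.zeros((600,800,3),np.uint8); P[:,:600]=A; P[:162,600:]=C
cv2.imwrite('pics/c1.png',P)
cv2.imwrite('pics/c2.png',cv2.resize(b,None,fx=2.5,fy=2.5,interpolation=2))
E
```

```text
(no output)
```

View pics/c1.png

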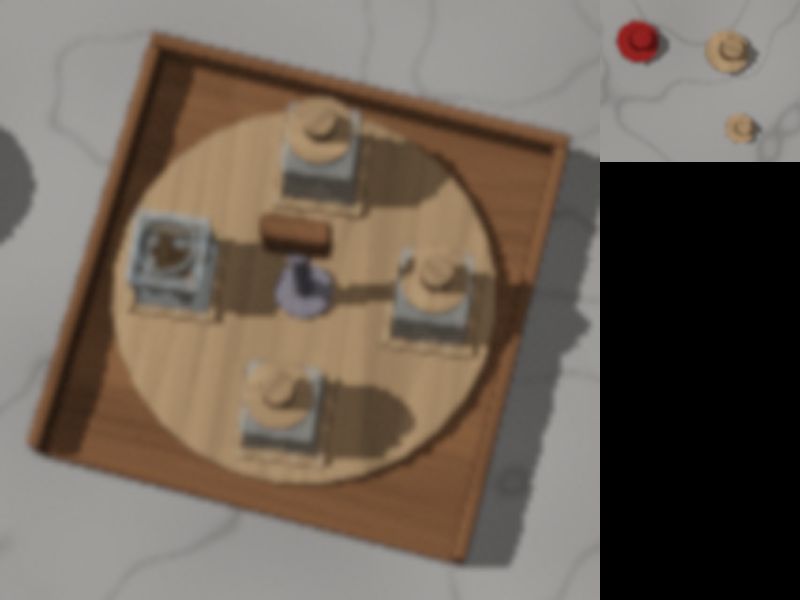

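View pics/c2.png

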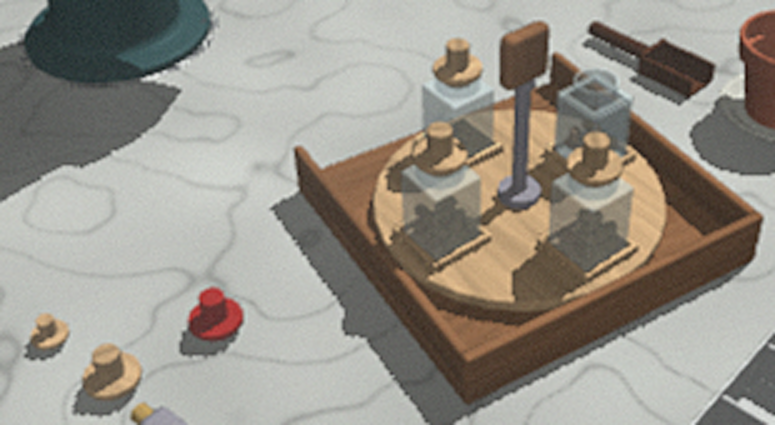

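Crop 1 confirms the choice: the tan lid at (446,296) is larger than the tan one at (451,326). The open jar's mouth is at crop (168,250), i.e. top picture (269.5,241.5). The other three jars have lids on, and the handle is at crop (297,225). Crop 2 shows all of these upright.

```bash
python3 - <<'E'
from h import *
np.set_printoptions(precision=4,suppress=True)
f=lambda X,Y,z: onz('top',225+(X+.5)/3.75-.5,175+(Y+.5)/3.75-.5,z)
print('platter',f(304.5,295,.036))
L=[f(320,133,.133),f(432,288,.133),f(282,398,.133)];M=f(168,250,.126)
print('lids',*L,'mouth',M,'axis',(L[0]+L[2])/2,(L[1]+M)/2)
d1=L[0]-L[2];d2=L[1]-M;print(np.linalg.norm(d1),np.linalg.norm(d2),'yaw',np.arctan2(d1[1],d1[0]),np.arctan2(d2[1],d2[0])+np.pi/2)
G=[f(x,y,.055) for x,y in((155,33),(570,137),(465,560),(30,442))];print('gal',*G,'c',np.mean(G,0))
print([np.arctan2(*(G[j]-G[i])[1::-1]) for i,j in((0,1),(3,0),(2,1),(3,2))])
t=cv2.imread('pics/top0.png');h=cv2.cvtColor(t,cv2.COLOR_BGR2HSV)
m=cv2.inRange(h,(8,70,90),(28,255,255))[270:340,425:475]
n,_,st,c=cv2.connectedComponentsWithStats(m)
for i in range(1,n):
  if st[i,4]>15: print('lid blob',st[i],c[i]+[425,270],onz('top',*(c[i]+[425,270]),.019))
print('lidtop',onz('top',395+135/2.5-.3,275+46/2.5-.3,.041))
# scene view: crop k=2.5 off 130,180
g=lambda X,Y,z: onz('scene',130+(X+.5)/2.5-.5,180+(Y+.5)/2.5-.5,z)
print('scene lid disc',g(112,371,.017),'knobtop',g(108,351,.041),'mouth',g(596,84,.126),'lids',g(457,68,.133),g(440,153,.133),g(595,163,.133),'handle top',g(525,40,.216))
print('handle tri',tri((225+297/3.75,175+228/3.75),(130+525/2.5,180+55/2.5)))
E
```

```text
platter [0.5662 0.048  0.036 ]
lids [0.6543 0.0322 0.133 ] [ 0.5458 -0.038   0.133 ] [0.4764 0.0618 0.133 ] mouth [0.5792 0.1349 0.126 ] axis [0.5653 0.047  0.133 ] [0.5625 0.0485 0.1295]
0.18031511111185378 0.17614362719345983 yaw -0.16482310555466292 -0.19067427483224275
gal [0.7576 0.1492 0.055 ] [ 0.6698 -0.143   0.055 ] [ 0.3756 -0.0553  0.055 ] [0.4658 0.2369 0.055 ] c [0.5672 0.0469 0.055 ]
[np.float64(-1.8624530325642041), np.float64(-0.2917756399901252), np.float64(-0.2896474243008807), np.float64(-1.8702324569648443)]
lid blob [ 13  18  16  16 212] [445.6509 295.4009] [ 0.4442 -0.3148  0.019 ]
lid blob [21 51 11 11 97] [450.8247 326.0206] [ 0.3642 -0.3212  0.019 ]
lidtop [ 0.4468 -0.3181  0.041 ]
scene lid disc [ 0.4466 -0.3135  0.017 ] knobtop [ 0.448  -0.3124  0.041 ] mouth [0.5882 0.1318 0.126 ] lids [0.4832 0.0604 0.133 ] [ 0.5551 -0.0413  0.133 ] [0.6589 0.0324 0.133 ] handle top [0.5791 0.0362 0.216 ]
handle tri (array([0.5726, 0.0465, 0.1927]), np.float64(0.0001866920675236022))
```

```bash
cat >> h.py <<'E'
def to(x,y,z,yaw=None):
    s=bot.read_state(); r=R.from_rotvec(s['tcp_rot']); M=r.as_matrix()
    d=r.inv().apply(np.array([x,y,z])-s['tool_pos'])/.5
    cy=np.arctan2(M[1,1],M[0,1]); ro=0
    if yaw is not None: ro=-((yaw-cy+np.pi/2)%np.pi-np.pi/2)/np.pi   # angle of tool y, mod 180
    print('t',round(s['time'],2),'tcp',s['tool_pos'].round(4),'yaw_y',round(cy,3),'tilt',M[:,2].round(3),'q6',s['q'][5].round(2),'F',s['wrist_force'].round(1),'w',round(s['width'],3),'| xyz',d.round(4),'roll',round(ro,4))
E
python3 -c "
from h import *
to(.446,-.315,.15,-.785)"
```

```text
t 0.1 tcp [ 0.2631 -0.6209  0.2488] yaw_y -1.17 tilt [-0.001  0.002 -1.   ] q6 -0.04 F [ 0.3 -0.7  0.1] w 1.001 | xyz [ 0.5755 -0.4203  0.1984] roll -0.1226
```

>>> {"fn": "servo_tool", "kwargs": {
  "targets": [
    {"hand":-1,"x":0.576,"y":-0.42,"z":0.198,"roll":-0.123},
    {"hand":-1,"x":0.576,"y":-0.42,"z":0.198,"roll":-0.123},
    {"hand":-1,"x":0.576,"y":-0.42,"z":0.198,"roll":-0.123},
    {"hand":-1,"x":0.576,"y":-0.42,"z":0.198,"roll":-0.123},
    {"hand":-1,"x":0.576,"y":-0.42,"z":0.198,"roll":-0.123},
    {"hand":-1,"x":0.576,"y":-0.42,"z":0.198,"roll":-0.123},
    {"hand":-1,"x":0.576,"y":-0.42,"z":0.198,"roll":-0.123},
    {"hand":-1,"x":0.576,"y":-0.42,"z":0.198,"roll":-0.123},
    {"hand":-1,"x":0.576,"y":-0.42,"z":0.198,"roll":-0.123},
    {"hand":-1,"x":0.576,"y":-0.42,"z":0.198,"roll":-0.123}
  ],
  "grip_force": 30
}}

```text
time: 0.93
tool_pos: [0.4473, -0.3094, 0.148]
tcp_rot: [-2.893, -1.209, 0.001]
wrist_force: [-0.7, -0.2, -0.5]
width: 1.002
grip_force: 0.0
```

>>> {"fn": "servo_tool", "kwargs": {
  "targets": [
    {"hand":-1,"x":0,"y":0,"z":0,"roll":0},
    {"hand":-1,"x":0,"y":0,"z":0,"roll":0},
    {"hand":-1,"x":0,"y":0,"z":0,"roll":0}
  ]
}}

```text
time: 1.18
tool_pos: [0.4464, -0.3169, 0.1514]
tcp_rot: [2.901, 1.203, 0.0]
wrist_force: [0.3, -0.2, 0.1]
width: 1.002
grip_force: 0.0
```

```bash
python3 -c "
from h import *
to(.446,-.315,.04,-.785)
crop('scene',90,200,200,150,4,'pics/l1.png')"
```

```text
t 1.18 tcp [ 0.4464 -0.3169  0.1514] yaw_y -0.784 tilt [ 0.    -0.001 -1.   ] q6 0.12 F [ 0.3 -0.2  0.1] w 1.002 | xyz [ 0.0021 -0.0035  0.2228] roll 0.0002
```

View pics/l1.png

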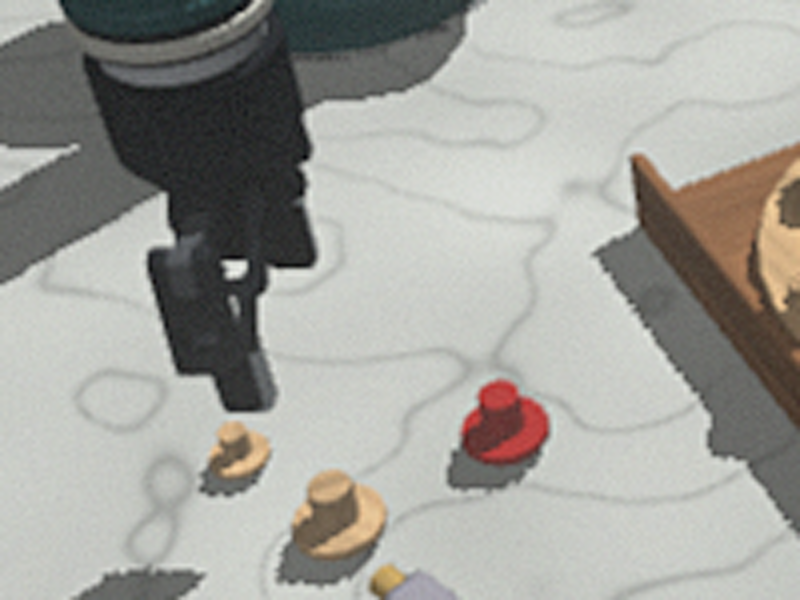

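The crop shows the open gripper's fingers above the lids (tip near crop (245,400)), with the chosen larger tan lid below at crop (335,515). The small tan lid at (238,452) and the red one at (505,425) stand clear.

```bash
python3 -c "
from h import *
p=bot.read_state()['tool_pos']
for z in (.151,.144): print((proj('scene',[p[0],p[1],z])-[90,200])*4)
for s in(-1,1): print((proj('scene',[p[0]+s*.03,p[1]-s*.03,.145])-[90,200])*4)
print(onz('scene',90+332/4,200+486/4,.041),onz('scene',90+340/4,200+518/4,.0165))
t=cv2.imread('pics/top0.png');h=cv2.cvtColor(t,cv2.COLOR_BGR2HSV)
m=cv2.inRange(h,(8,70,60),(28,255,255))[283:310,435:460];print(m//255)
"
```

```text
[270.16259653 321.88378649]
[273.68713739 333.06650146]
[292.80327032 268.30748579]
[251.85053957 400.17843227]
[ 0.45115153 -0.31429192  0.041     ] [ 0.44997517 -0.31473163  0.0165    ]
[[0 0 0 0 0 0 0 0 0 0 0 0 0 0 0 0 0 0 0 0 0 0 0 0 0]
 [0 0 0 0 0 0 0 0 0 0 0 0 0 0 0 0 0 0 0 0 0 0 0 0 0]
 [0 0 0 0 0 0 0 0 0 0 0 0 0 0 0 0 0 0 0 0 0 0 0 0 0]
 [0 0 0 0 0 0 0 0 0 0 0 0 0 0 0 0 0 0 0 0 0 0 0 0 0]
 [0 0 0 0 0 0 0 0 0 0 0 0 0 0 0 0 0 0 0 0 0 0 0 0 0]
 [0 0 0 0 0 0 0 1 1 1 1 1 1 1 0 0 0 0 0 0 0 0 0 0 0]
 [0 0 0 0 0 0 1 1 1 1 1 1 1 1 1 1 0 0 0 0 0 0 0 0 0]
 [0 0 0 0 1 1 1 1 1 1 1 1 1 1 1 1 1 0 0 0 0 0 0 0 0]
 [0 0 0 0 1 1 1 1 1 1 1 1 1 1 1 1 1 1 0 0 0 0 0 0 0]
 [0 0 0 1 1 1 1 1 1 1 1 1 1 1 1 1 1 1 1 0 0 0 0 0 0]
 [0 0 0 1 1 1 1 1 1 1 1 1 1 1 1 1 1 1 1 0 0 0 0 0 0]
 [0 0 0 1 1 1 1 1 1 1 1 1 1 1 1 1 1 1 1 0 0 0 0 0 0]
 [0 0 0 1 1 1 1 1 1 1 1 1 1 1 1 1 1 1 1 0 0 0 0 0 0]
 [0 0 0 1 1 1 1 1 1 1 1 1 1 1 1 1 1 1 1 0 0 0 0 0 0]
 [0 0 0 1 1 1 1 1 1 1 1 1 1 1 1 1 1 1 1 0 0 0 0 0 0]
 [0 0 0 1 1 1 1 1 1 1 1 1 1 1 1 1 1 1 1 0 0 0 0 0 0]
 [0 0 0 0 1 1 1 1 1 1 1 1 1 1 1 1 1 1 1 0 0 0 0 0 0]
 [0 0 0 0 0 1 1 1 1 1 1 1 1 1 1 1 1 1 0 0 0 0 0 0 0]
 [0 0 0 0 0 0 1 1 1 1 1 1 1 1 1 1 1 1 0 0 0 0 0 0 0]
 [0 0 0 0 0 0 0 1 1 1 1 1 1 1 1 1 1 0 0 0 0 0 0 0 0]
 [0 0 0 0 0 0 0 0 0 1 1 1 1 1 1 0 0 0 0 0 0 0 0 0 0]
 [0 0 0 0 0 0 0 0 0 0 0 0 0 0 0 0 0 0 0 0 0 0 0 0 0]
 [0 0 0 0 0 0 0 0 0 0 0 0 0 0 0 0 0 0 0 0 0 0 0 0 0]
 [0 0 0 0 0 0 0 0 0 0 0 0 0 0 0 0 0 0 0 0 0 0 0 0 0]
 [0 0 0 0 0 0 0 0 0 0 0 0 0 0 0 0 0 0 0 0 0 0 0 0 0]
 [0 0 0 0 0 0 0 0 0 0 0 0 0 0 0 0 0 0 0 0 0 0 0 0 0]
 [0 0 0 0 0 0 0 0 0 0 0 0 0 0 0 0 0 0 0 0 0 0 0 0 0]]
```

>>> {"fn": "servo_tool", "kwargs": {
  "targets": [
    {"hand":-0.5,"x":0,"y":0,"z":0.06,"roll":0},
    {"hand":-0.5,"x":0,"y":0,"z":0.12,"roll":0},
    {"hand":-0.5,"x":0,"y":0,"z":0.18,"roll":0},
    {"hand":-0.5,"x":0,"y":0,"z":0.22,"roll":0},
    {"hand":-0.5,"x":0,"y":0,"z":0.222,"roll":0},
    {"hand":-0.5,"x":0,"y":0,"z":0.222,"roll":0},
    {"hand":-0.5,"x":0,"y":0,"z":0.222,"roll":0}
  ]
}}

```text
time: 1.82
tool_pos: [0.4472, -0.3173, 0.0413]
tcp_rot: [2.9, 1.202, 0.002]
wrist_force: [-0.4, 0.5, 0.5]
width: 0.751
grip_force: 0.0
```

>>> {"fn": "servo_tool", "kwargs": {
  "targets": [
    {"hand":1,"x":0,"y":0,"z":0,"roll":0},
    {"hand":1,"x":0,"y":0,"z":0,"roll":0},
    {"hand":1,"x":0,"y":0,"z":0,"roll":0},
    {"hand":1,"x":0,"y":0,"z":0,"roll":0},
    {"hand":1,"x":0,"y":0,"z":0,"roll":0},
    {"hand":1,"x":0,"y":0,"z":0,"roll":0},
    {"hand":1,"x":0,"y":0,"z":0,"roll":0},
    {"hand":1,"x":0,"y":0,"z":0,"roll":0}
  ]
}}

```text
time: 2.48
tool_pos: [0.4475, -0.3164, 0.0415]
tcp_rot: [2.899, 1.205, 0.002]
wrist_force: [-0.2, 0.5, 7.0]
width: 0.239
grip_force: 29.4
```

>>> {"fn": "servo_tool", "kwargs": {
  "targets": [
    {"hand":1,"x":0,"y":0,"z":0,"roll":0},
    {"hand":1,"x":0,"y":0,"z":0,"roll":0},
    {"hand":1,"x":0,"y":0,"z":0,"roll":0}
  ]
}}

```text
time: 2.73
tool_pos: [0.4475, -0.3164, 0.0414]
tcp_rot: [2.899, 1.205, 0.002]
wrist_force: [-0.4, 0.7, 6.3]
width: 0.241
grip_force: 29.4
```

```bash
python3 -c "
from h import *
to(.446,-.315,.3)
crop('scene',130,260,100,75,4,'pics/l2.png')"
```

```text
t 2.73 tcp [ 0.4475 -0.3164  0.0414] yaw_y -0.783 tilt [ 0.002 -0.002 -1.   ] q6 0.12 F [-0.4  0.7  6.3] w 0.241 | xyz [-0.     -0.0029 -0.5171] roll 0
```

View pics/l2.png

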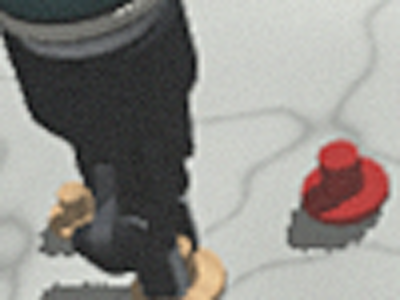

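The crop shows the fingers closed on the knob, with the larger disc just below them at crop (205,270). The red lid at (345,185) is untouched.

>>> {"fn": "servo_tool", "kwargs": {
  "targets": [
    {"hand":1,"x":0,"y":0,"z":-0.02,"roll":0},
    {"hand":1,"x":0,"y":0,"z":-0.06,"roll":0},
    {"hand":1,"x":0,"y":0,"z":-0.12,"roll":0},
    {"hand":1,"x":0,"y":0,"z":-0.18,"roll":0},
    {"hand":1,"x":0,"y":0,"z":-0.24,"roll":0},
    {"hand":1,"x":0,"y":0,"z":-0.3,"roll":0},
    {"hand":1,"x":0,"y":0,"z":-0.36,"roll":0},
    {"hand":1,"x":0,"y":0,"z":-0.42,"roll":0},
    {"hand":1,"x":0,"y":0,"z":-0.48,"roll":0},
    {"hand":1,"x":0,"y":0,"z":-0.52,"roll":0}
  ]
}}

```text
time: 3.62
tool_pos: [0.4471, -0.316, 0.3041]
tcp_rot: [2.898, 1.204, 0.003]
wrist_force: [0.4, -0.2, 0.5]
width: 0.244
grip_force: 29.6
```

```bash
python3 -c "
from h import *
to(.582,.1345,.3,-.785)"
```

```text
t 3.62 tcp [ 0.4471 -0.316   0.3041] yaw_y -0.783 tilt [ 0.003 -0.003 -1.   ] q6 0.12 F [ 0.4 -0.2  0.5] w 0.244 | xyz [ 0.8288 -0.4447  0.0068] roll 0.0005
```

>>> {"fn": "servo_tool", "kwargs": {
  "targets": [
    {"hand":1,"x":0.03,"y":-0.016,"z":0,"roll":0},
    {"hand":1,"x":0.08,"y":-0.043,"z":0,"roll":0},
    {"hand":1,"x":0.13,"y":-0.07,"z":0,"roll":0},
    {"hand":1,"x":0.18,"y":-0.097,"z":0,"roll":0},
    {"hand":1,"x":0.23,"y":-0.124,"z":0,"roll":0},
    {"hand":1,"x":0.28,"y":-0.15,"z":0,"roll":0},
    {"hand":1,"x":0.33,"y":-0.177,"z":0,"roll":0},
    {"hand":1,"x":0.38,"y":-0.204,"z":0,"roll":0},
    {"hand":1,"x":0.43,"y":-0.231,"z":0,"roll":0},
    {"hand":1,"x":0.48,"y":-0.258,"z":0,"roll":0}
  ]
}}

```text
time: 4.45
tool_pos: [0.5244, -0.0532, 0.3004]
tcp_rot: [2.901, 1.205, 0.0]
wrist_force: [0.8, -0.4, -0.4]
width: 0.239
grip_force: 29.6
```

>>> {"fn": "servo_tool", "kwargs": {
  "targets": [
    {"hand":1,"x":0.05,"y":-0.027,"z":0,"roll":0},
    {"hand":1,"x":0.1,"y":-0.054,"z":0,"roll":0},
    {"hand":1,"x":0.15,"y":-0.08,"z":0,"roll":0},
    {"hand":1,"x":0.2,"y":-0.107,"z":0,"roll":0},
    {"hand":1,"x":0.25,"y":-0.134,"z":0,"roll":0},
    {"hand":1,"x":0.3,"y":-0.16,"z":0,"roll":0},
    {"hand":1,"x":0.34,"y":-0.182,"z":0,"roll":0},
    {"hand":1,"x":0.349,"y":-0.187,"z":0,"roll":0},
    {"hand":1,"x":0.349,"y":-0.187,"z":0,"roll":0},
    {"hand":1,"x":0.349,"y":-0.187,"z":0,"roll":0}
  ]
}}

```text
time: 5.28
tool_pos: [0.5811, 0.1346, 0.3]
tcp_rot: [2.9, 1.206, -0.001]
wrist_force: [-0.3, 0.4, 0.1]
width: 0.239
grip_force: 29.6
```

```bash
python3 -c "
from h import *
to(.582,.1345,.19,-.785)
crop('scene',270,60,200,150,4,'pics/l3.png')"
```

```text
t 5.28 tcp [0.5811 0.1346 0.3   ] yaw_y -0.783 tilt [-0.001 -0.001 -1.   ] q6 0.97 F [-0.3  0.4  0.1] w 0.239 | xyz [0.0013 0.0014 0.22  ] roll 0.0007
```

View pics/l3.png

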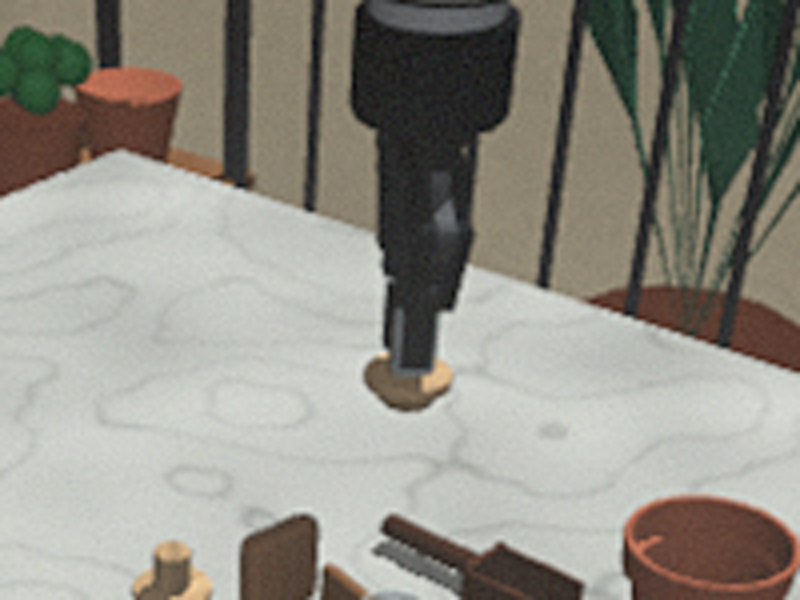

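```bash
python3 -c "
from h import *
g=lambda X,Y,z: onz('scene',270+(X+.5)/4-.5,60+(Y+.5)/4-.5,z)
im=cv2.cvtColor(read_camera('scene'),cv2.COLOR_RGB2BGR)
h=cv2.cvtColor(im,cv2.COLOR_BGR2HSV);m=cv2.inRange(h,(8,60,60),(28,255,255))[140:170,355:390]
for r in m//255: print(''.join(map(str,r)))
for z in(.2756,.2686): print(proj('scene',[.5811,.1346,z]))
print(proj('scene',[.5811+.0163,.1346-.0163,.2756]),proj('scene',[.5811-.0163,.1346+.0163,.2756]))
# extents
th=np.linspace(0,6.28,90);q=np.array([proj('scene',[.5811+.023*np.cos(t),.1346+.023*np.sin(t),z]) for t in th for z in(.2756,.2686)]);print(q.min(0),q.max(0))
q=np.array([proj('scene',[.582+.021*np.cos(t),.1345+.021*np.sin(t),.126]) for t in th]);print('rim',(q-[130,180]).min(0)*2.5,(q-[130,180]).max(0)*2.5)
"
```

```text
00000000000000000000000000000000000
00000000000000000000000000000000000
00000000000000000000000000000000000
00000000000000000000000000000000000
00000000000000000000000000000000000
00000000000000000000000000000000000
00000000000000000000000000000000000
00000000000000000000000000000000000
00000000000100000000000000000000000
00000000011100000000000000000000000
00000000111100000000000010000000000
00000001111100000000000111100000000
00000011111100000000000111110000000
00000011111110000000001111110000000
00000011111111000000111111110000000
00000011111111111111111111100000000
00000001111111111111111111100000000
00000000111111111111111111100000000
00000000011111111111111111000000000
00000000001111111111111100000000000
00000000000111111111111000000000000
00000000000011111111110000000000000
00000000000000001000000000000000000
00000000000000000000000000000000000
00000000000000000000000000000000000
00000000000000000000000000000000000
00000000000000000000000000000000000
00000000000000000000000000000000000
00000000000000000000000000000000000
00000000000000000000000000000000000
[371.36951055 152.09265408]
[371.10718475 155.14948677]
[373.2285518  157.41680739] [369.58323098 146.9768847 ]
[359.98061056 146.97837109] [382.59527571 160.50987825]
rim [568.26532873  66.33058059] [614.6044771   92.85719834]
```

The crop shows the lid hanging upright under the fingers at crop (408,380), and the projected TCP agrees with it. Next I compare the predicted rim with the starting pictures.

```bash
python3 -c "
from h import *
th=np.linspace(0,2*np.pi,24,endpoint=False);P=[]
for n,x,y in(('scene',345,195),('top',250,220)):
    a=cv2.resize(cv2.imread(f'pics/{n}0.png')[y:y+50,x:x+50],None,fx=8,fy=8,interpolation=2)
    for t in th:
        u=(proj(n,[.582+.021*np.cos(t),.1345+.021*np.sin(t),.126])-[x,y]+.5)*8
        cv2.circle(a,tuple(int(v) for v in u),1,(0,0,255),-1)
    P.append(a)
cv2.imwrite('pics/rim.png',np.hstack(P))"
```

```text
(no output)
```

View pics/rim.png

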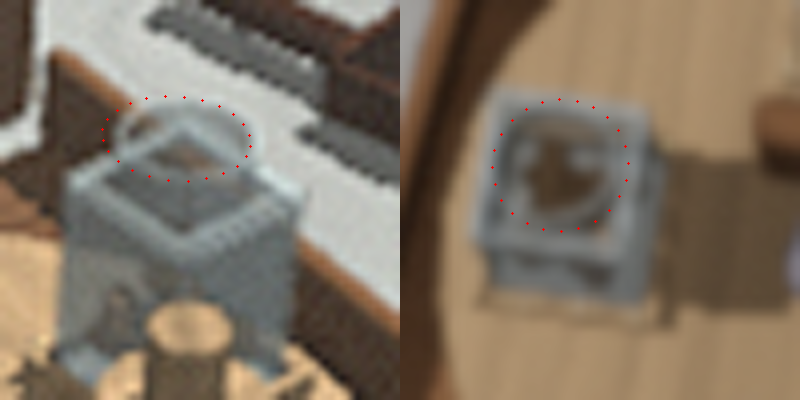

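The rim picture shows the real ring about 1 px right of the red prediction in both views (scene about (185,140) against (176,138)). I shift the target by about 1.5 mm to (0.5835, 0.1335).

```bash
python3 -c "
from h import *
to(.5835,.1335,.172,-.785)"
```

```text
t 5.38 tcp [0.5811 0.1338 0.3   ] yaw_y -0.784 tilt [-0.    -0.001 -1.   ] q6 0.97 F [-0.3  0.3  0.6] w 0.24 | xyz [0.0031 0.0037 0.2561] roll 0.0002
```

>>> {"fn": "servo_tool", "kwargs": {
  "targets": [
    {"hand":1,"x":0.003,"y":0.004,"z":0.03,"roll":0},
    {"hand":1,"x":0.003,"y":0.004,"z":0.08,"roll":0},
    {"hand":1,"x":0.003,"y":0.004,"z":0.13,"roll":0},
    {"hand":1,"x":0.003,"y":0.004,"z":0.18,"roll":0},
    {"hand":1,"x":0.003,"y":0.004,"z":0.22,"roll":0},
    {"hand":1,"x":0.003,"y":0.004,"z":0.245,"roll":0},
    {"hand":1,"x":0.003,"y":0.004,"z":0.256,"roll":0},
    {"hand":1,"x":0.003,"y":0.004,"z":0.256,"roll":0},
    {"hand":1,"x":0.003,"y":0.004,"z":0.256,"roll":0}
  ]
}}

```text
time: 6.13
tool_pos: [0.5846, 0.1342, 0.1729]
tcp_rot: [2.901, 1.204, 0.002]
wrist_force: [-0.4, 0.9, 0.1]
width: 0.243
grip_force: 29.6
```

>>> {"fn": "servo_tool", "kwargs": {
  "targets": [
    {"hand":1,"x":0,"y":0,"z":0.003,"roll":0},
    {"hand":1,"x":0,"y":0,"z":0.006,"roll":0},
    {"hand":1,"x":0,"y":0,"z":0.009,"roll":0},
    {"hand":1,"x":0,"y":0,"z":0.012,"roll":0},
    {"hand":1,"x":0,"y":0,"z":0.015,"roll":0},
    {"hand":1,"x":0,"y":0,"z":0.018,"roll":0},
    {"hand":1,"x":0,"y":0,"z":0.018,"roll":0}
  ]
}}

```text
time: 6.72
tool_pos: [0.5838, 0.1346, 0.1626]
tcp_rot: [-2.901, -1.205, 0.001]
wrist_force: [0.4, 1.1, -0.8]
width: 0.237
grip_force: 29.6
```

>>> {"fn": "servo_tool", "kwargs": {
  "targets": [
    {"hand":1,"x":0,"y":0,"z":0.002,"roll":0},
    {"hand":1,"x":0,"y":0,"z":0.004,"roll":0},
    {"hand":1,"x":0,"y":0,"z":0.006,"roll":0},
    {"hand":1,"x":0,"y":0,"z":0.008,"roll":0},
    {"hand":1,"x":0,"y":0,"z":0.008,"roll":0}
  ]
}}

```text
time: 7.13
tool_pos: [0.5839, 0.1346, 0.1587]
tcp_rot: [-2.901, -1.205, 0.0]
wrist_force: [0.6, 1.0, -0.9]
width: 0.241
grip_force: 29.6
```

>>> {"fn": "servo_tool", "kwargs": {
  "targets": [
    {"hand":1,"x":0,"y":0,"z":0.001,"roll":0},
    {"hand":1,"x":0,"y":0,"z":0.002,"roll":0},
    {"hand":1,"x":0,"y":0,"z":0.002,"roll":0}
  ]
}}

```text
time: 7.38
tool_pos: [0.584, 0.1346, 0.1579]
tcp_rot: [-2.901, -1.205, -0.0]
wrist_force: [0.1, 0.6, -0.7]
width: 0.237
grip_force: 29.6
```

>>> {"fn": "servo_tool", "kwargs": {
  "targets": [
    {"hand":1,"x":0,"y":0,"z":0.001,"roll":0},
    {"hand":1,"x":0,"y":0,"z":0.002,"roll":0},
    {"hand":1,"x":0,"y":0,"z":0.002,"roll":0}
  ]
}}

```text
time: 7.63
tool_pos: [0.5844, 0.1346, 0.1576]
tcp_rot: [2.901, 1.205, 0.001]
wrist_force: [0.2, 0.9, 1.9]
width: 0.24
grip_force: 29.8
```

>>> {"fn": "servo_tool", "kwargs": {
  "targets": [
    {"hand":1,"x":0,"y":0,"z":0.001,"roll":0},
    {"hand":1,"x":0,"y":0,"z":0.002,"roll":0},
    {"hand":1,"x":0,"y":0,"z":0.002,"roll":0}
  ]
}}

```text
time: 7.88
tool_pos: [0.5849, 0.1346, 0.1574]
tcp_rot: [2.901, 1.205, 0.003]
wrist_force: [-1.8, -0.2, 6.3]
width: 0.241
grip_force: 30.2
```

>>> {"fn": "servo_tool", "kwargs": {
  "targets": [
    {"hand":0.3,"x":0,"y":0,"z":-0.001,"roll":0},
    {"hand":0.3,"x":0,"y":0,"z":-0.001,"roll":0},
    {"hand":0.1,"x":0,"y":0,"z":-0.001,"roll":0},
    {"hand":0,"x":0,"y":0,"z":-0.001,"roll":0},
    {"hand":0,"x":0,"y":0,"z":-0.001,"roll":0},
    {"hand":0,"x":0,"y":0,"z":-0.001,"roll":0}
  ]
}}

```text
time: 8.38
tool_pos: [0.5838, 0.1345, 0.1561]
tcp_rot: [-2.901, -1.205, 0.001]
wrist_force: [-0.2, -0.2, -0.6]
width: 0.496
grip_force: 0.0
```

>>> {"fn": "servo_tool", "kwargs": {
  "targets": [
    {"hand":0,"x":0,"y":0,"z":-0.01,"roll":0},
    {"hand":0,"x":0,"y":0,"z":-0.03,"roll":0},
    {"hand":0,"x":0,"y":0,"z":-0.06,"roll":0},
    {"hand":0,"x":0,"y":0,"z":-0.11,"roll":0},
    {"hand":-0.5,"x":0,"y":0,"z":-0.16,"roll":0},
    {"hand":-0.5,"x":0,"y":0,"z":-0.21,"roll":0},
    {"hand":-0.5,"x":0,"y":0,"z":-0.26,"roll":0},
    {"hand":-0.5,"x":0,"y":0,"z":-0.28,"roll":0}
  ]
}}

```text
time: 9.05
tool_pos: [0.5859, 0.1349, 0.3023]
tcp_rot: [2.9, 1.204, 0.012]
wrist_force: [0.2, 0.5, 0.2]
width: 0.751
grip_force: 0.0
```

```bash
python3 -c "
from h import *
to(.569,.047,.27,-.17)
for z in (.133,):
  th=np.linspace(0,6.28,24);P=[]
  for n,x,y,s,k in(('scene',300,170,100,4),('top',225,185,120,3)):
    im=cv2.cvtColor(read_camera(n),cv2.COLOR_RGB2BGR);a=cv2.resize(im[y:y+s,x:x+s],(400,400),interpolation=2);k=400/s
    if n=='scene':
      for t in th:
        u=(proj(n,[.5838+.023*np.cos(t),.1342+.023*np.sin(t),.133])-[x,y]+.5)*k
        cv2.circle(a,tuple(int(v) for v in u),1,(0,0,255),-1)
    P.append(a)
  cv2.imwrite('pics/seat.png',np.hstack(P))"
```

```text
t 9.05 tcp [0.5859 0.1349 0.3023] yaw_y -0.784 tilt [ 0.008  0.001 -1.   ] q6 0.97 F [0.2 0.5 0.2] w 0.751 | xyz [-0.1488  0.0999  0.0641] roll -0.1953
```

View pics/seat.png

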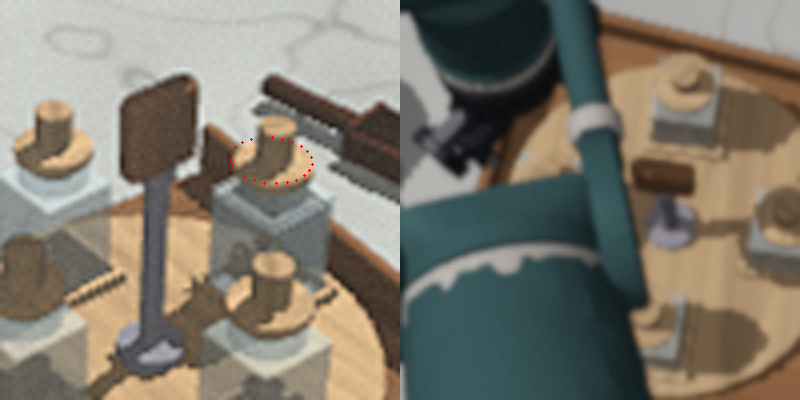

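The scene crop shows the lid disc inside the red dotted ring at crop (272,160), level with the other lids, so it is seated. The handle face is at crop (159,127), and the other jars are unmoved in both views.

```bash
python3 -c "
from h import *
g=lambda X,Y,z: onz('scene',300+(X+.5)/4-.5,170+(Y+.5)/4-.5,z)
n=np.array([.985,-.17,0])
print('centre',g(159,127,.191)-.008*n)
a,b=g(122,182,.166),g(197,153,.166);c,d=g(120,97,.216),g(197,75,.216);print(a,b,c,d,'bot',(a+b)/2-.008*n,'top',(c+d)/2-.008*n,[np.arctan2(*(q-p)[1::-1])-np.pi/2 for p,q in((a,b),(c,d))],np.linalg.norm(a-b),np.linalg.norm(c-d))
f=lambda X,Y,z: onz('top',225+(X+.5)/3.75-.5,175+(Y+.5)/3.75-.5,z)
# bead corners z=.045 (front well and right well bottom edges; orientation)
for p,q in(((236,460),(325,463)),((383,347),(473,354)),((130,313),(217,319)),((274,206),(363,214))):
  v=f(*q,.045)-f(*p,.045);print(np.arctan2(v[1],v[0])+np.pi/2,np.linalg.norm(v))
p,q=f(262,214,.216),f(332,221,.216);print('handle top edge',np.arctan2(*(q-p)[1::-1])+np.pi/2,np.linalg.norm(p-q))
"
```

```text
centre [0.56065101 0.0508539  0.191     ]
[0.56351677 0.02614721 0.166     ] [0.5766076  0.07314083 0.166     ] [0.55938683 0.02804009 0.216     ] [0.57592086 0.07032243 0.216     ] bot [0.56218218 0.05100402 0.166     ] top [0.55977384 0.05054126 0.216     ] [np.float64(-0.271678593042296), np.float64(-0.37275740519134626)] 0.04878288229662627 0.04540011566051688
-0.06905278915911861 0.06094345432977517
-0.11391095553500241 0.06260681565177502
-0.10506323010674001 0.06076035433931002
-0.12717347702032145 0.06306169697172118
handle top edge -0.1374520343635255 0.043410327419919646
```

```bash
python3 -c "
from h import *
to(.569,.0465,.27,-.16)"
```

```text
t 9.15 tcp [0.5857 0.1349 0.3003] yaw_y -0.784 tilt [ 0.007  0.001 -1.   ] q6 0.97 F [-0.  -0.1 -0.5] w 0.747 | xyz [-0.1491  0.1009  0.0602] roll -0.1985
```

>>> {"fn": "servo_tool", "kwargs": {
  "targets": [
    {"hand":-0.5,"x":-0.05,"y":0.034,"z":0,"roll":-0.035},
    {"hand":-0.5,"x":-0.1,"y":0.068,"z":0.02,"roll":-0.07},
    {"hand":-0.5,"x":-0.149,"y":0.101,"z":0.04,"roll":-0.105},
    {"hand":-0.5,"x":-0.149,"y":0.101,"z":0.06,"roll":-0.14},
    {"hand":-0.5,"x":-0.149,"y":0.101,"z":0.06,"roll":-0.175},
    {"hand":-0.5,"x":-0.149,"y":0.101,"z":0.06,"roll":-0.198},
    {"hand":-0.5,"x":-0.149,"y":0.101,"z":0.06,"roll":-0.198},
    {"hand":-0.5,"x":-0.149,"y":0.101,"z":0.06,"roll":-0.198}
  ]
}}

```text
time: 9.82
tool_pos: [0.5663, 0.046, 0.2647]
tcp_rot: [-2.394, -2.031, 0.004]
wrist_force: [0.3, -0.1, 0.5]
width: 0.748
grip_force: 0.0
```

```bash
python3 -c "
from h import *
to(.569,.0465,.197,-.16)"
```

```text
t 9.82 tcp [0.5663 0.046  0.2647] yaw_y -0.164 tilt [-0.003 -0.    -1.   ] q6 0.2 F [ 0.3 -0.1  0.5] w 0.748 | xyz [0.0019 0.0055 0.1353] roll -0.0012
```

>>> {"fn": "servo_tool", "kwargs": {
  "targets": [
    {"hand":-0.5,"x":0.001,"y":0.004,"z":0.03,"roll":0},
    {"hand":-0.5,"x":0.001,"y":0.004,"z":0.07,"roll":0},
    {"hand":-0.5,"x":0.001,"y":0.004,"z":0.11,"roll":0},
    {"hand":-0.5,"x":0.001,"y":0.004,"z":0.138,"roll":0},
    {"hand":-0.5,"x":0.001,"y":0.004,"z":0.138,"roll":0},
    {"hand":-0.5,"x":0.001,"y":0.004,"z":0.138,"roll":0}
  ]
}}

```text
time: 10.32
tool_pos: [0.5682, 0.0465, 0.1961]
tcp_rot: [-2.393, -2.033, 0.004]
wrist_force: [0.4, 0.3, 0.8]
width: 0.752
grip_force: 0.0
```

>>> {"fn": "servo_tool", "kwargs": {
  "targets": [
    {"hand":0,"x":0,"y":0,"z":0,"roll":0},
    {"hand":0.2,"x":0,"y":0,"z":0,"roll":0},
    {"hand":0.3,"x":0,"y":0,"z":0,"roll":0},
    {"hand":0.4,"x":0,"y":0,"z":0,"roll":0},
    {"hand":0.5,"x":0,"y":0,"z":0,"roll":0},
    {"hand":0.55,"x":0,"y":0,"z":0,"roll":0},
    {"hand":0.6,"x":0,"y":0,"z":0,"roll":0},
    {"hand":0.65,"x":0,"y":0,"z":0,"roll":0},
    {"hand":0.7,"x":0,"y":0,"z":0,"roll":0},
    {"hand":0.8,"x":0,"y":0,"z":0,"roll":0}
  ],
  "grip_force": 20
}}

```text
time: 11.15
tool_pos: [0.5687, 0.0463, 0.1977]
tcp_rot: [-2.393, -2.035, 0.001]
wrist_force: [-4.2, 0.3, 4.5]
width: 0.187
grip_force: 19.7
```

>>> {"fn": "servo_tool", "kwargs": {
  "targets": [
    {"hand":1,"x":0,"y":0,"z":0,"roll":0},
    {"hand":1,"x":0,"y":0,"z":0,"roll":0},
    {"hand":1,"x":0,"y":0,"z":0,"roll":0},
    {"hand":1,"x":0,"y":0,"z":0,"roll":0}
  ]
}}

```text
time: 11.48
tool_pos: [0.5688, 0.0463, 0.1978]
tcp_rot: [-2.393, -2.035, 0.001]
wrist_force: [-6.1, -0.5, 6.3]
width: 0.189
grip_force: 19.8
```

```bash
python3 -c "
from h import *
to(.569,.0465,.197,-.16);print(bot.read_state()['torque'])"
```

```text
t 11.48 tcp [0.5688 0.0463 0.1978] yaw_y -0.161 tilt [-0.001 -0.    -1.   ] q6 0.2 F [-6.1 -0.5  6.3] w 0.189 | xyz [0.0006 0.0004 0.0015] roll -0.0005
[-0.02865956  0.73238449  0.07136004]
```

```bash
python3 -c "
from h import *
t=cv2.imread('pics/top0.png');h=cv2.cvtColor(t,cv2.COLOR_BGR2HSV)
S=cv2.GaussianBlur(h,(3,3),0)[:,:,1].astype(float)
f=lambda X,Y: np.array([225+X/3.75,175+Y/3.75])
def edge(A,B,lo,hi,z):
    A,B=f(*A),f(*B);d=(B-A)/np.linalg.norm(B-A);n=np.array([d[1],-d[0]]);pts=[]
    for s in np.linspace(.08,.92,40):
        p=A+s*(B-A);k=np.arange(-4,4.01,.25)
        v=cv2.remap(S.astype(np.float32),*(np.float32([(p+n*i)]*1)[None,:,j] if 0 else np.float32([[(p+n*i)[j] for i in k]]) for j in(0,1)),cv2.INTER_LINEAR)[0]
        g=np.gradient(v);pts.append(p+n*k[np.argmax(abs(g))])
    pts=np.float32(pts);W=np.array([onz('top',*q,z)[:2] for q in pts],np.float32)
    vx,vy,x0,y0=cv2.fitLine(W,cv2.DIST_HUBER,0,.001,.001).ravel();r=(W-[x0,y0])@[-vy,vx]
    print(np.degrees(np.arctan2(vy,vx)).round(2),(np.arctan2(vy,vx)%(np.pi/2)-np.pi/2).round(4),[x0.round(4),y0.round(4)],'rms',np.std(r).round(5)); return (x0,y0,vx,vy)
L=edge((30,442),(155,33),0,0,.055);Rr=edge((465,555),(570,137),0,0,.055);B=edge((155,33),(570,137),0,0,.055);F=edge((35,452),(460,562),0,0,.018)
a=-.292;u=np.array([np.cos(a),np.sin(a)]);v=np.array([-u[1],u[0]])
P=lambda l,w: np.array(l[:2])@w
print('centre',(P(L,v)+P(Rr,v))/2*v+(P(B,u)+P(F,u))/2*u,'size',P(L,v)-P(Rr,v),P(B,u)-P(F,u))
"
```

```text
-16.7 -0.2914 [np.float32(0.609), np.float32(0.196)] rms 0.00068
-16.67 -0.291 [np.float32(0.4926), np.float32(-0.0904)] rms 0.00084
73.45 -0.2889 [np.float32(0.7129), np.float32(-0.0007)] rms 0.00076
73.33 -0.2909 [np.float32(0.4195), np.float32(0.0915)] rms 0.00074
centre [0.56697654 0.04795773] size 0.3077547922516143 0.30745282054038875
```

>>> {"fn": "servo_tool", "kwargs": {
  "targets": [
    {"hand":1,"x":0,"y":-0.001,"z":0,"roll":0},
    {"hand":1,"x":0,"y":-0.001,"z":0,"roll":0},
    {"hand":1,"x":0,"y":-0.001,"z":0,"roll":-0.003},
    {"hand":1,"x":0,"y":-0.001,"z":0,"roll":-0.01},
    {"hand":1,"x":0,"y":-0.001,"z":0,"roll":-0.02},
    {"hand":1,"x":0,"y":-0.001,"z":0,"roll":-0.033},
    {"hand":1,"x":0,"y":-0.001,"z":0,"roll":-0.048},
    {"hand":1,"x":0,"y":-0.001,"z":0,"roll":-0.061},
    {"hand":1,"x":0,"y":-0.001,"z":0,"roll":-0.071},
    {"hand":1,"x":0,"y":-0.001,"z":0,"roll":-0.078}
  ],
  "grip_force": 45
}}

```text
time: 12.32
tool_pos: [0.5694, 0.0462, 0.1978]
tcp_rot: [2.124, 2.313, 0.001]
wrist_force: [-0.5, -1.8, 4.7]
width: 0.182
grip_force: 44.8
```

```bash
python3 -c "
from h import *
to(.569,.0465,.197,1.2802);print(bot.read_state()['torque'])"
```

```text
t 12.32 tcp [0.5694 0.0462 0.1978] yaw_y 0.085 tilt [ 0.001 -0.    -1.   ] q6 -0.05 F [-0.5 -1.8  4.7] w 0.182 | xyz [ 0.0006 -0.0008  0.0016] roll -0.3805
[-0.1128614   0.41249376 -0.12923819]
```

Forces are low and it turns well. I continue.

>>> {"fn": "servo_tool", "kwargs": {
  "targets": [
    {"hand":1,"x":0,"y":0,"z":0,"roll":-0.004},
    {"hand":1,"x":0,"y":0,"z":0,"roll":-0.013},
    {"hand":1,"x":0,"y":0,"z":0,"roll":-0.027},
    {"hand":1,"x":0,"y":0,"z":0,"roll":-0.045},
    {"hand":1,"x":0,"y":0,"z":0,"roll":-0.065},
    {"hand":1,"x":0,"y":0,"z":0,"roll":-0.085},
    {"hand":1,"x":0,"y":0,"z":0,"roll":-0.103},
    {"hand":1,"x":0,"y":0,"z":0,"roll":-0.117},
    {"hand":1,"x":0,"y":0,"z":0,"roll":-0.126},
    {"hand":1,"x":0,"y":0,"z":0,"roll":-0.13}
  ]
}}

```text
time: 13.15
tool_pos: [0.5705, 0.0465, 0.1979]
tcp_rot: [1.611, 2.694, 0.003]
wrist_force: [4.3, -0.6, 1.1]
width: 0.18
grip_force: 44.5
```

>>> {"fn": "servo_tool", "kwargs": {
  "targets": [
    {"hand":1,"x":0,"y":0,"z":0,"roll":-0.004},
    {"hand":1,"x":0,"y":0,"z":0,"roll":-0.013},
    {"hand":1,"x":0,"y":0,"z":0,"roll":-0.027},
    {"hand":1,"x":0,"y":0,"z":0,"roll":-0.045},
    {"hand":1,"x":0,"y":0,"z":0,"roll":-0.065},
    {"hand":1,"x":0,"y":0,"z":0,"roll":-0.085},
    {"hand":1,"x":0,"y":0,"z":0,"roll":-0.103},
    {"hand":1,"x":0,"y":0,"z":0,"roll":-0.117},
    {"hand":1,"x":0,"y":0,"z":0,"roll":-0.126},
    {"hand":1,"x":0,"y":0,"z":0,"roll":-0.13}
  ]
}}

```text
time: 13.98
tool_pos: [0.5713, 0.0472, 0.1978]
tcp_rot: [1.031, 2.962, 0.005]
wrist_force: [8.6, 3.2, -1.1]
width: 0.183
grip_force: 44.8
```

```bash
python3 -c "
from h import *
to(.569,.0465,.197,1.2802);print(bot.read_state()['torque'])"
```

```text
t 13.98 tcp [0.5713 0.0472 0.1978] yaw_y 0.901 tilt [ 0.006  0.001 -1.   ] q6 -0.86 F [ 8.6  3.2 -1.1] w 0.183 | xyz [ 0.0028 -0.004   0.0016] roll -0.1206
[ 0.10622727 -0.73555417 -0.1613151 ]
```

>>> {"fn": "servo_tool", "kwargs": {
  "targets": [
    {"hand":1,"x":-0.001,"y":0.001,"z":0,"roll":-0.004},
    {"hand":1,"x":-0.0016,"y":0.0015,"z":0,"roll":-0.013},
    {"hand":1,"x":-0.0016,"y":0.0015,"z":0,"roll":-0.027},
    {"hand":1,"x":-0.0016,"y":0.0015,"z":0,"roll":-0.045},
    {"hand":1,"x":-0.0016,"y":0.0015,"z":0,"roll":-0.065},
    {"hand":1,"x":-0.0016,"y":0.0015,"z":0,"roll":-0.085},
    {"hand":1,"x":-0.0016,"y":0.0015,"z":0,"roll":-0.102},
    {"hand":1,"x":-0.0016,"y":0.0015,"z":0,"roll":-0.114},
    {"hand":1,"x":-0.0016,"y":0.0015,"z":0,"roll":-0.12},
    {"hand":1,"x":-0.0016,"y":0.0015,"z":0,"roll":-0.1206}
  ]
}}

```text
time: 14.82
tool_pos: [0.5718, 0.0481, 0.1978]
tcp_rot: [0.455, 3.104, 0.005]
wrist_force: [7.1, 6.4, 0.0]
width: 0.182
grip_force: 45.0
```

>>> {"fn": "servo_tool", "kwargs": {
  "targets": [
    {"hand":1,"x":0,"y":0,"z":0,"roll":0},
    {"hand":1,"x":0,"y":0,"z":0,"roll":0},
    {"hand":1,"x":0,"y":0,"z":0,"roll":0},
    {"hand":1,"x":0,"y":0,"z":0,"roll":0}
  ]
}}

```text
time: 15.15
tool_pos: [0.5718, 0.0481, 0.1978]
tcp_rot: [0.456, 3.104, 0.005]
wrist_force: [6.0, 6.2, 0.2]
width: 0.181
grip_force: 44.9
```

```bash
python3 -c "
from h import *
to(.57,.0465,.197,1.2802);print(bot.read_state()['torque'])
cv2.imwrite('pics/top_end.png',cv2.cvtColor(read_camera('top'),cv2.COLOR_RGB2BGR))
cv2.imwrite('pics/scene_end.png',cv2.cvtColor(read_camera('scene'),cv2.COLOR_RGB2BGR))
P=np.zeros((480,800,3),np.uint8)
P[:,:400]=cv2.resize(cv2.imread('pics/top_end.png')[170:338,225:365],(400,480),interpolation=2)
P[:,400:]=cv2.resize(cv2.imread('pics/scene_end.png')[180:348,270:410],(400,480),interpolation=2)
cv2.imwrite('pics/end.png',P)"
```

```text
t 15.15 tcp [0.5718 0.0481 0.1978] yaw_y 1.279 tilt [ 0.005  0.003 -1.   ] q6 -1.24 F [6.  6.2 0.2] w 0.181 | xyz [ 0.0025 -0.0042  0.0017] roll -0.0004
[ 0.3700884  -0.57270752  0.03007791]
```

View pics/end.png

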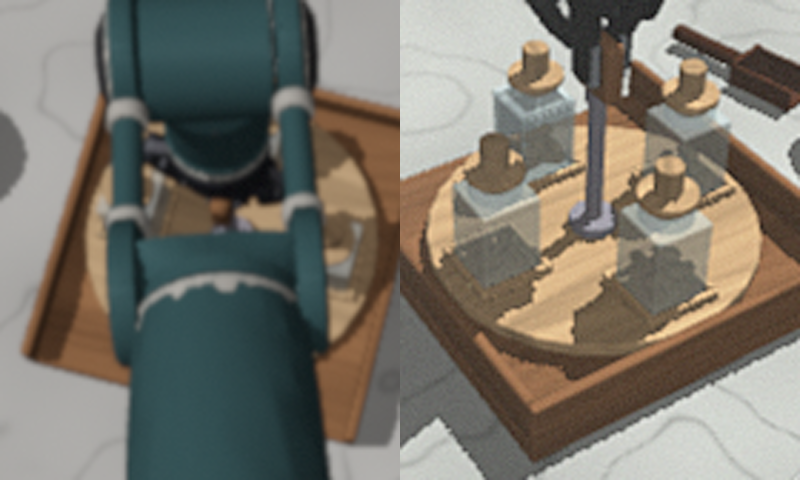

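The scene half shows the labelled jar (bluish, lid at crop (537,85)) at the front, with all four jars upright and lidded and the fingers on the handle. I check the angle numerically from the lid positions.

```bash
python3 -c "
from h import *
g=lambda X,Y,z: onz('scene',270+(X-400+.5)*.35-.5,180+(Y+.5)*.35-.5,z)[:2]
K=[g(*p,.157) for p in((536,47),(693,66),(670,165),(496,143))]
for p in K: print(p)
for i in(0,1):
  v=K[i]-K[i+2];print(np.linalg.norm(v),np.arctan2(v[1],v[0]), [np.pi-.2906,np.pi/2-.2906][i])
print((K[0]+K[2])/2,(K[1]+K[3])/2)
# handle / bead line check
def L(p,q,z):
  v=g(*q,z)-g(*p,z);print('line',np.arctan2(v[1],v[0]),np.linalg.norm(v))
t=cv2.imread('pics/scene_end.png');h=cv2.cvtColor(t,cv2.COLOR_BGR2HSV)
"
```

```text
[0.48616023 0.07364323]
[0.59551109 0.1334721 ]
[0.65568826 0.02191648]
[ 0.54719521 -0.03948926]
0.17724392976385922 2.8454433125912333 2.850992653589793
0.17958300445331385 1.2983951394666238 1.2801963267948966
[0.57092425 0.04777985] [0.57135315 0.04699142]
```

Both lid diagonals agree with the target to within about 0.02 rad, the jar is square to the front, and the forces are small. I hand in.

```bash
python3 -c "
from workcell import ticket
print(ticket.finish_job())"
```

```text
the job is handed in; nothing more can be done
None
```

The job is handed in: the wooden lid is seated in the labelled jar, the carousel is turned so that jar stands in the middle of the open front (within about 0.02 rad by camera), and the gripper still holds the handle at about 15 s of the 51 s allowed.

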